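Lock the tube carrier onto the mixer with its cam lock

TASK

Push the tube carrier along the mixer deck until the head of its bolt is fully inside the open cam lock, without ramming it. Then take the black flat-bladed screwdriver with the square handle from the tool stand, feel its blade fully into the slot of the cam disc without bearing down hard, and turn the disc clockwise, with the screwdriver only, about a quarter turn, without forcing it against its stop, until it has drawn the carrier fully home against the clamp block. Finally put the screwdriver back upright, fully down in its place in the tool stand, and leave the other things on the bench undisturbed.

Things in the scene. Friction and masses are not known exactly. Their poses are not given: they have to be found in the camera images.
- mixer: Tube mixer, fixed to the bench: white box 170 x 280 mm (x, y) with an aluminium deck, deck top 45 mm above the bench (z = 45 mm in its frame; origin on the bench; the box reaches from y = -135 to +145 mm). Its +y axis is the way the carrier slides home. The cam's upright axis is at x = 0, y = +100 mm. Around the cam stands the aluminium clamp block, 98 mm (x) by 60 mm (y, from 72 to 132 mm), its top at z = 75 mm.
- carrier (a joint): Slide of the tube carrier along the mixer's +y (m). 0 = farthest back, about 0.0405 = the bolt head is stopped by the hub of the open cam (only turning the cam can bring it farther), 0.045 = home, its face against the clamp block. It starts between 0 and 0.02. Slides with about 3 N of friction and stays where it is left.
- push_face (a point): Middle of the outer face of the grey end plate of the carrier (carrier: white tube block, 98 x 106 mm, with red-capped tubes up to 81 mm above the deck). The plate faces the mixer's -y, is 98 mm wide, 6 mm thick, and reaches from 1 to 59 mm above the deck; this point is 40 mm above the deck. Axes as the mixer's. Push here towards the mixer's +y. In front of it the deck is bare down to z = 45 mm.
- bolt_head (a point): Top of the bolt head: an upright steel pin, 6 mm thick, at the end of the 5 mm bolt that sticks out of the carrier's +y end, 20 mm beyond its face. Axes as the mixer's. Stopped in the mouth of the open cam it is 12.5 mm from the cam's axis, home 8 mm.
- cam (a joint): Angle of the cam disc (rad), growing clockwise seen from above. 0 = open, slot along the mixer's y, mouth facing the bolt; starts between -0.1 and 0.1 (the head can enter below 0.15). Catches the head at about 0.4, draws it in until about 1.3, where it holds it locked; hard stop at 1.75. Needs 0.05 to 0.18 N m to turn; over 0.25 N m is forcing it. Blade play: up to 0.3 rad. Stays where left.
- slot (a point): Middle of the cam disc's top (steel, 46 mm across, 4 mm above the block), on its axis, 79 mm above the bench. z up. The slot runs along this y: 12 mm long, 3.8 wide, 8 deep, square edges, in a steel insert (25 x 17 mm, top at this height) that floats: the slot lies up to 6 mm to either side along this x, not measured, so find it by feel. The insert shifts only under 10 N or more.
- driver: Short flat-bladed screwdriver, 136 mm long, 110 g, standing blade down in the tool stand. Origin at the middle of the blade's end edge, z up along the shaft to the handle. Blade 10.5 mm wide along its x and 3 mm thick along its y, 12 mm long; shaft 9 mm thick up to z = 66 mm (a 23 mm collar is at 64 to 67 mm and rests on the stand); black square handle from z = 66 to 136 mm, 24 mm across along its x (take it by these two flats) and 30 mm along its y.
- driver_tip (a point): Middle of the end edge of the screwdriver's blade (the origin of driver, same axes).
- driver_grip (a point): Middle of the screwdriver's handle at the height to grip, on its axis 105 mm above the blade's end edge; 31 mm of handle is above it. Same axes as driver.
- stand: Grey plastic tool stand, fixed: block 70 x 130 mm (x, y), 64 mm high, origin on the bench, with two round upright through holes. One holds the screwdriver, the other an awl with a slim round handle (which is where varies).
- stand_hole0 (a point): Middle of the mouth of one hole of the stand, at its top, 64 mm above the bench, at y = -35 mm of the stand; hole 15.5 mm wide with a 2 mm chamfer. z up.
- stand_hole1 (a point): The same for the other hole, at y = +35 mm of the stand.
- awl: The other tool in the stand, to be left alone: slim round black handle 20 mm thick with a ball on top, 132 mm long, origin at its lower end.
- jar: Bystander: specimen jar 60 mm wide, 70 mm high, origin under its middle.
- buffer: Bystander: white bottle 64 mm wide, 150 mm high, origin under its middle.
- cup: Bystander: white cup 70 mm wide, 70 mm high, origin under its middle.
- marker: Bystander: black marker pen 12 mm thick, 120 mm long, lying; origin under its middle.
There are look-alikes about, which are no part of the job. Leave any orange look-alike of the stand alone.

How it is judged:
By the outcome, as a careful person would: the job done as asked, in the order asked, and still so for the second after the job is handed in, with the robot touching nothing.
It also fails if it takes over 72 s, if anything falls off the work surface, if the arm or the gripper's body presses on something with over 40 N, if the wrist force passes 120 N, or if a joint passes its speed limit or range.

ROBOT

A 6-joint arm with a two-finger parallel gripper is mounted at the origin on the work surface. World frame = base frame: x ahead of the robot, y to its left, z up, the work surface at z = 0. Lengths are in m, angles in rad, forces in N, time in s.
With the tool pointing down it reaches from about 0.275 to 0.875 m from the base axis. Payload 12.5 kg.
Tool frame: the origin (TCP) lies on the centre line of the jaws, within the pads' length; the fingertips stand r.finger_overhang ahead of it and the grasp point (between the pads) lies 3 mm ahead of it (r.finger_overhang is the distance from the TCP to the fingertips, in m); z points along the fingers, y is the direction in which the jaws open and shut (so a half turn about z gives the same grasp; the last joint's range is limited). The gripper opens to 85 mm and grips with 20 to 120 N. Pads are 22 mm wide; open, the fingers measure 114 mm over their backs; the gripper's body (76 mm by 85 mm) begins 54 mm behind the grasp point. The pads swing forward as they close: fully open they stand 13 mm farther back than shut.
Start: joints at [1.23, 0.351, 1.652, -0, 1.139, -0.085], TCP at [0.139, 0.532, 0.253] pointing down, gripper open.
Joint ranges: [-2.75, 2.75], [-0.79, 2.1], [0.01, 2.65], [-1.57, 4.71], [0.07, 3.14], [-2.87, 2.87]. Speed limits (rad/s): [2.22, 2.22, 2.79, 3.14, 3.14, 3.14].

INTERFACE

Orientations are given as a unit quaternion [x, y, z, w].
In Python, from cell import r, optics gives the robot as it stands. The module is installed in compiled form; this text tells all that it offers. Calls block until the motion is done:
- r.move_to(position, orientation): joint-space move of the TCP to a pose.
- r.move_linear(position, rot=None, vel=0.15): straight line of the TCP; rot=None keeps the orientation; vel is the mean speed in m/s.
- r.set_joints(angles): joint-space move.
- r.set_gripper(opening, squeeze=None): opening from 0.0 (shut) to 1.0 (fully open); squeeze is the grip in N (None keeps the last); returns when the fingers have stopped.
- r.sleep(seconds).
- r.inverse_kinematics(position, orientation): joint angles nearest the present ones, or None.
- optics.get_image(name): name is "side" or "top" or "wrist"; returns a dict with "pixels" (420x560x3 uint8, red, green, blue), "depth" (420x560 float32, m along the optical axis (not along the pixel's ray), 0 where there is no reading), "fx", "fy", "cx", "cy" (pixels), "camera_from_world" (4x4, takes a point from world to camera coordinates); the wrist camera has in their place "mount" (4x4, takes a point from camera to tool coordinates, whose origin is the TCP and whose axes are the flange's). Camera axes: x right, y down, z forward; pixel columns grow to the right and rows downward; lengths in m; the calibration is good to about 2 mm. A picture is of the moment at which its call begins: read the wrist's pose just before it.
A pose or a line that the arm cannot do raises r.PlanningError and nothing moves.
- r.hand_in(): hands the job in, once; it reports no verdict.
Readings, each from a call of its own:
- r.current_t(): time.
- r.current_q(): joint angles.
- r.current_qvel(): joint speeds.
- r.current_effort(): joint torques, N m.
- r.current_tool_pos(): TCP position.
- r.current_ee_rot(): TCP orientation.
- r.current_contact_force(): force on the tool from outside, world axes, zero at the start.
- r.current_torque(): the same for the moment, N m.
- r.current_opening(): opening from 0.0 (shut) to 1.0 (fully open).
Only numpy, scipy, OpenCV 4.12 (cv2) and the standard library are available. Lean on these libraries where they do the work, as an engineer would, in place of code of your own. Each camera call takes 0.05 s, during which the arm holds its last target. There are 200 camera calls.

## Working session

There is one attempt and no reset: what is moved stays moved. The work goes in short steps, each a Python script; the robot and the scene stay as the last script left them, time stands still between calls to the robot, and variables do not carry over. Pictures are saved under pics/ and viewed, about 8 in all and at most 12, crops included, and the job is handed in when it is done.

```bash
mkdir -p pics; ls; python3 - <<'E'
from cell import r, optics
import cv2, numpy as np, pickle
print(r.current_t(), r.current_tool_pos(), r.current_ee_rot(), r.finger_overhang)
for n in ("top","side"):
    im=optics.get_image(n); pickle.dump(im,open(f"pics/{n}0.pkl","wb"))
    cv2.imwrite(f"pics/{n}0.png",cv2.resize(im["pixels"][:,:,::-1],(800,600),interpolation=cv2.INTER_CUBIC))
    print(n,im["fx"],im["cx"],im["cy"]); print(np.round(im["camera_from_world"],3))
E
```

```text
pics
0.0 [0.13904222 0.5318215  0.2527507 ] [ 1.27551681e-01  9.91831748e-01 -5.80988882e-04 -1.20431347e-04] 0.022
top 453.1637502046951 279.61949431911285 201.81401172967455
[[ 0.021 -1.     0.01  -0.037]
 [-0.993 -0.022 -0.12   0.521]
 [ 0.12  -0.007 -0.993  1.128]
 [ 0.     0.     0.     1.   ]]
side 409.7850641389219 284.9185950060196 209.533932988464
[[-0.961 -0.277 -0.002  0.496]
 [-0.202  0.705 -0.679  0.194]
 [ 0.189 -0.652 -0.734  0.989]
 [ 0.     0.     0.     1.   ]]
```

View pics/top0.png

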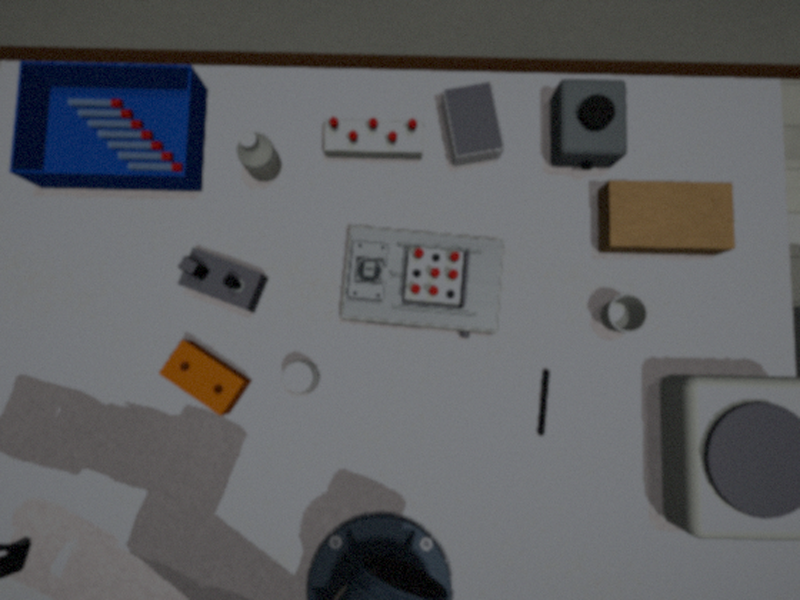

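View pics/side0.png

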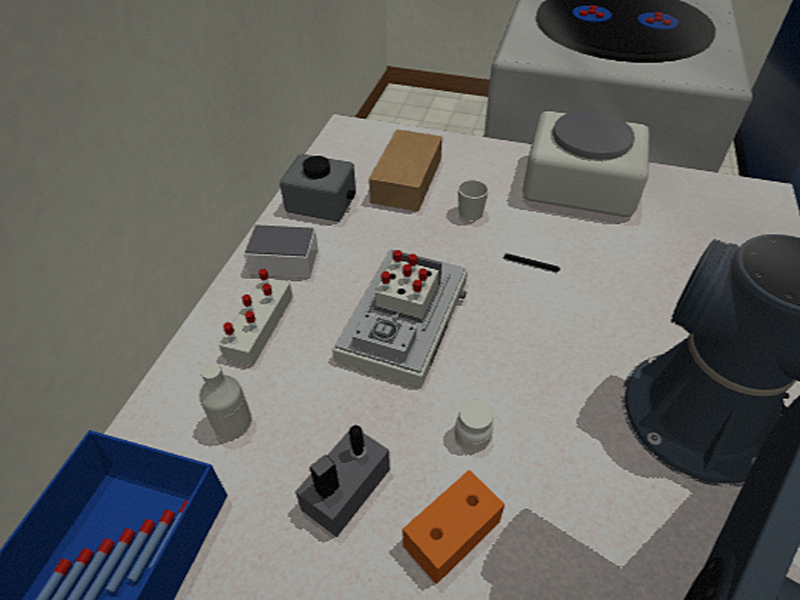

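The top view shows the mixer at (420,278), with the clamp block to the left, so mixer +y is about world +y. The grey stand is at (225,278). The square-handled driver is in its left hole at (195,268) and the awl in the right hole at (235,282). The side view agrees, with the driver at (325,478) and the awl at (357,440).

```bash
cat > h.py <<'E'
import numpy as np, cv2, pickle
from scipy.spatial.transform import Rotation as R
def cloud(im, cw=None):
    """world xyz for every pixel; cw = camera->world 4x4"""
    if cw is None: cw=np.linalg.inv(im["camera_from_world"])
    d=im["depth"]; v,u=np.mgrid[:d.shape[0],:d.shape[1]]
    P=np.stack([(u-im["cx"])/im["fx"]*d,(v-im["cy"])/im["fy"]*d,d],-1)
    W=P@cw[:3,:3].T+cw[:3,3]; W[d<=0]=np.nan
    return W
def rect(p): 
    (c,s,a)=cv2.minAreaRect((p[:,:2]*1000).astype(np.float32)); return np.round(c,1),np.round(s,1),round(a,2)
E
python3 - <<'E'
from h import *
for n,(bm,bs) in {"top":((335,220,510,340),(175,240,272,315)),"side":((330,245,470,390),(290,420,395,535))}.items():
    im=pickle.load(open(f"pics/{n}0.pkl","rb")); W=cloud(im)
    def sel(b,lo,hi):
        x0,y0,x1,y1=[int(t*.7) for t in b]; p=W[y0:y1,x0:x1].reshape(-1,3); p=p[np.isfinite(p[:,2])]
        return p[(p[:,2]>lo)&(p[:,2]<hi)]
    for nm,b,lo,hi in [("deck",bm,.040,.05),("block",bm,.072,.078),("mixall",bm,.03,.2),("tube",bm,.085,.2),("standtop",bs,.060,.068),("standall",bs,.02,.069),("tools",bs,.09,.2)]:
        p=sel(b,lo,hi)
        if len(p)>5: print(n,nm,len(p),rect(p),"z",np.round(np.percentile(p[:,2],[5,50,95]),4))
    p=sel(bs,.12,.2); 
    k,l,c=cv2.kmeans(p[:,:2].astype(np.float32),2,None,(3,20,1e-5),3,0)
    for i in (0,1): q=p[l[:,0]==i]; print(len(q),q.mean(0).round(4),rect(q),np.percentile(q[:,2],95).round(4))
    t=bm; p=sel((180,330,320,400) if n=="top" else (450,400,500,450),.04,.1); print("jar",rect(p))
E
```

```text
top deck 3745 (array([540.9, -66.1]), array([277.5, 167.4]), 85.76) z [0.0413 0.0449 0.0485]
top block 605 (array([543.5, -36.1]), array([194.4,  97.9]), 85.82) z [0.0724 0.0747 0.0775]
top mixall 7221 (array([536.6, -65.4]), array([280.1, 181.7]), 85.81) z [0.0385 0.047  0.0995]
top tube 1575 (array([538.9, -87.3]), array([103. ,  96.7]), 85.95) z [0.0885 0.0927 0.1266]
top standtop 1111 (array([529.8, 289. ]), array([130.6,  69.9]), 70.78) z [0.0607 0.0635 0.0668]
top standall 1280 (array([529.7, 288.7]), array([131.3,  69.9]), 70.78) z [0.0458 0.0631 0.0668]
top tools 269 (array([528.6, 291.7]), array([94.1, 26.1]), 67.85) z [0.0954 0.1299 0.1373]
141 [0.5399 0.3197 0.1335] (array([540.5, 321. ]), array([29.8, 23.9]), 60.35) 0.1377
58 [0.5175 0.2549 0.1281] (array([518. , 255.1]), array([17.1, 18. ]), 44.36) 0.1319
jar (array([357.4, 239.3]), array([241.1,  95.8]), 81.03)
side deck 1836 (array([541.7, -62.7]), array([277.3, 166.1]), 85.68) z [0.0416 0.0448 0.0478]
side block 610 (array([545.6, -36.3]), array([201.4,  99.6]), 86.12) z [0.0723 0.0747 0.0773]
side mixall 5057 (array([542.2, -61.6]), array([280.1, 171.7]), 85.81) z [0.037  0.0534 0.1129]
side tube 1175 (array([541.4, -85.1]), array([105.5,  97.6]), 86.14) z [0.0887 0.0931 0.1263]
side standtop 1447 (array([531.3, 290.4]), array([130.9,  72.4]), 70.88) z [0.0613 0.0636 0.066 ]
side standall 1999 (array([531.3, 290.7]), array([131.4,  72.4]), 70.88) z [0.0276 0.0629 0.0659]
side tools 491 (array([529.7, 294.6]), array([96. , 25.6]), 67.21) z [0.0949 0.1266 0.1371]
74 [0.5182 0.2601 0.1277] (array([518.4, 258.9]), array([18.7, 16. ]), 25.34) 0.132
224 [0.5409 0.3268 0.1331] (array([541.8, 325. ]), array([28.6, 23.2]), 58.2) 0.1376
jar (array([364. , 148.6]), array([54.8, 54.4]), 24.64)
```

```bash
cat >> h.py <<'E'
def down(deg):
    a=np.radians(deg); y=np.array([np.cos(a),np.sin(a),0]); z=np.array([0,0,-1.])
    return R.from_matrix(np.stack([np.cross(y,z),y,z],1)).as_quat()
def tw(r):
    T=np.eye(4); T[:3,:3]=R.from_quat(r.current_ee_rot()).as_matrix(); T[:3,3]=r.current_tool_pos(); return T
def wrist(r,optics,name):
    T=tw(r); im=optics.get_image("wrist"); im["cw"]=T@im["mount"]; pickle.dump(im,open(f"pics/{name}.pkl","wb"))
    cv2.imwrite(f"pics/{name}.png",im["pixels"][:,:,::-1]); return im
def aim(im,target,deg,z):
    """TCP position with the wrist camera's axis through target"""
    M=np.eye(3); M=R.from_quat(down(deg)).as_matrix(); o=M@im["mount"][:3,3]; d=M@im["mount"][:3,2]
    p=np.array([0,0,z])+o; k=(target[2]-p[2])/d[2]; return np.array([*(np.array(target[:2])-(o+k*d)[:2]),z])
E
python3 - <<'E'
from cell import r, optics
from h import *
im=optics.get_image("wrist"); print(np.round(im["mount"],3), im["fx"])
a=aim(im,(.541,.322,.13),150,.26); print(a)
r.move_to(a,down(150)); wrist(r,optics,"w_stand"); print(r.current_t(),r.current_q())
a=aim(im,(.545,.0),86,.22) if 0 else aim(im,(.545,.01,.079),86,.23); print(a)
r.move_to(a,down(86)); wrist(r,optics,"w_cam"); print(r.current_t(),r.current_q(),r.current_contact_force())
cv2.imwrite("pics/both.png",cv2.resize(np.hstack([cv2.imread("pics/w_stand.png"),cv2.imread("pics/w_cam.png")]),(800,300)))
cv2.imwrite("pics/w_cam_b.png",cv2.resize(cv2.imread("pics/w_cam.png"),(800,600),interpolation=cv2.INTER_CUBIC))
E
```

```text
[[ 0.    -0.961 -0.277  0.07 ]
 [ 1.    -0.     0.001 -0.   ]
 [-0.001 -0.277  0.961 -0.121]
 [ 0.     0.     0.     1.   ]] 308.5049094059271
[0.53956699 0.31995263 0.26      ]
2.0 [ 4.62172493e-01  4.85577490e-01  1.43118113e+00  1.03690970e-04
  1.22487345e+00 -2.15625404e+00]
[0.53649999 0.01079556 0.23      ]
3.2333 [-6.47483379e-02  3.52747949e-01  1.71077703e+00  1.83674751e-04
  1.07765814e+00 -1.56821770e+00] [-0.00331795 -0.07890172  0.1839731 ]
```

View pics/w_cam_b.png

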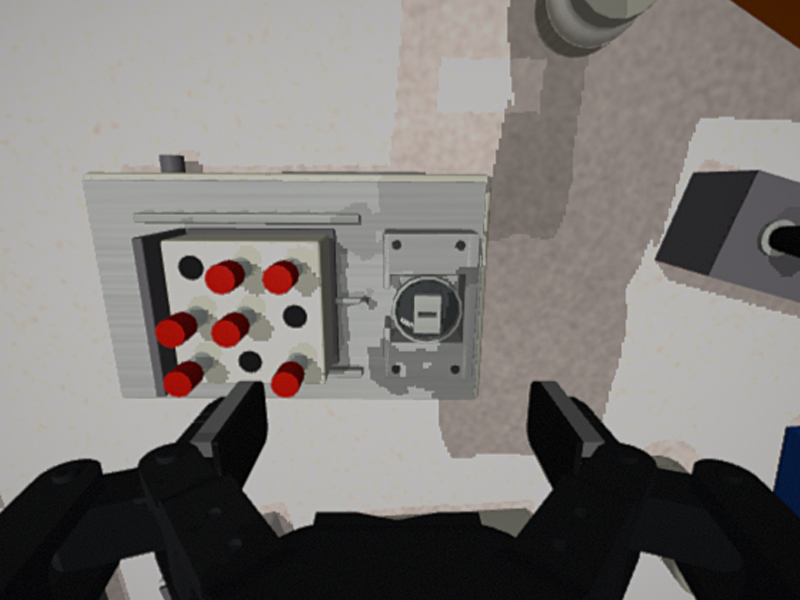

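View pics/w_stand.png

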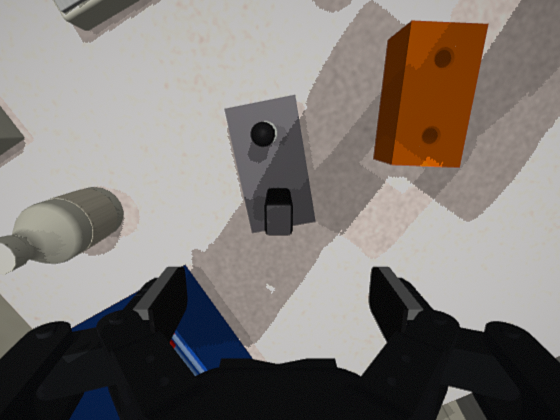

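The wrist view shows the cam disc at about (427,310) of 800x600, with its slot visible at about (427,314), and the carrier's grey plate at left around (150,315). In the stand view (560x420) the square handle is at (278,212) and the awl at (263,133).

```bash
python3 - <<'E'
from h import *
im=pickle.load(open("pics/w_cam.pkl","rb")); W=cloud(im,im["cw"]); q=W.reshape(-1,3); q=q[np.isfinite(q[:,2])]
inm=(q[:,0]>.44)&(q[:,0]<.65)&(q[:,1]>-.23)&(q[:,1]<.10)
for nm,lo,hi,xt in [("deck",.041,.049,0),("block",.0715,.0775,-.001),("disc",.0775,.081,0),("carrier",.088,.2,0),("plate",.098,.107,0)]:
    s=inm&(q[:,2]>lo)&(q[:,2]<hi)
    if nm in("block","disc"): s&=q[:,1]>-.015
    p=q[s]; print(nm,len(p),rect(p),np.median(p[:,2]).round(4))
im2=pickle.load(open("pics/w_stand.pkl","rb")); W2=cloud(im2,im2["cw"])
p=W2[180:245,255:305].reshape(-1,3); p=p[p[:,2]>.128]; print("handle",len(p),rect(p),p[:,2].max())
p=W2[115:150,245:280].reshape(-1,3); p=p[p[:,2]>.11]; print("awl",len(p),rect(p))
p=W2[80:250,210:330].reshape(-1,3); p=p[(p[:,2]>.06)&(p[:,2]<.068)]; print("stand",rect(p))
# crop 260..340 x 180..260 (native), x10
c=im["pixels"][190:245,265:335,::-1]; cv2.imwrite("pics/cam_crop.png",cv2.resize(c,(700,550),interpolation=cv2.INTER_CUBIC))
E
```

```text
deck 17226 (array([540.4, -63.9]), array([272.7, 161.3]), 86.12) 0.0454
block 4601 (array([547.9,  32.3]), array([59.4, 98.2]), 85.7) 0.0753
disc 798 (array([547.3,  30. ]), array([45.2, 88.3]), 84.95) 0.0792
carrier 12973 (array([539. , -86.5]), array([103.7,  97.8]), 85.9) 0.0929
plate 1477 (array([538.4, -91.6]), array([93.2, 97.8]), 86.26) 0.1037
handle 968 (array([540.7, 322.7]), array([28.5, 23.8]), 60.8) 0.13891965356702154
awl 490 (array([518. , 257.5]), array([18.8, 19.5]), 59.24)
stand (array([529.6, 290.8]), array([130.2,  70.2]), 70.63)
```

View pics/cam_crop.png

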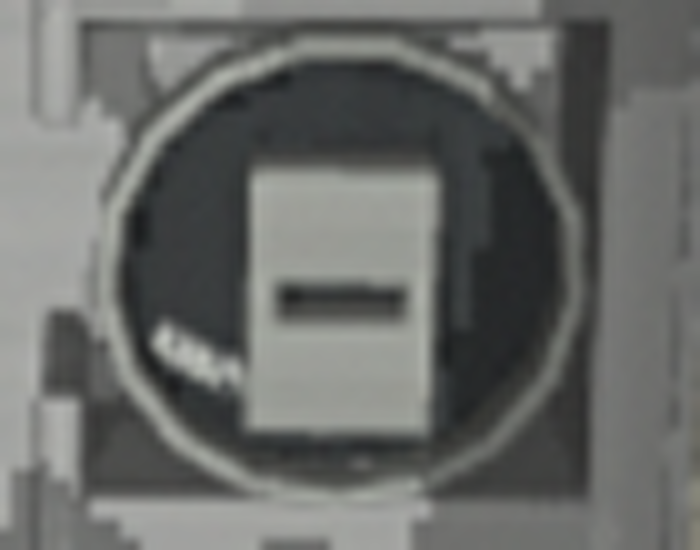

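The crop shows the slot at about (341,302) and the disc centre at (342,268). The slot is therefore about 3.5 mm toward world +x and lies along the mixer's y, so the cam is near 0. Next I'll push the carrier.

```bash
python3 - <<'E'
from cell import r, optics
from h import *
im=pickle.load(open("pics/w_cam.pkl","rb"))
for n,(u,v) in {"slot":(298.65,219.75),"disc":(298.75,216.35)}.items():
    d=im["cw"][:3,:3]@np.array([(u-im["cx"])/im["fx"],(v-im["cy"])/im["fy"],1]); o=im["cw"][:3,3]; print(n,(o+d*(.079-o[2])/d[2]).round(4))
a=np.radians(85.9); D=np.array([np.cos(a),np.sin(a),0]); c=np.array([.539,-.0865,0])
start=c-D*(.053+.011+.016); q=down(-4.1)
r.set_gripper(0.0,60)
r.move_to(start+[0,0,.16],q); r.move_linear(start+[0,0,.100],vel=.12)
r.sleep(.2); f0=np.array(r.current_contact_force()); print("t",r.current_t(),"f0",f0.round(2))
s=0; log=[]
while s<.060:
    ds=.002 if s<.040 else .0007
    s+=ds; r.move_linear(start+D*s+[0,0,.100],vel=.03)
    F=-(np.array(r.current_contact_force())-f0)@D; log.append((round(s*1000,1),round(F,1)))
    if F>7: break
print(log, r.current_t(), r.current_tool_pos())
wrist(r,optics,"w_push")
E
```

```text
slot [0.55   0.0299 0.079 ]
disc [0.5468 0.0301 0.079 ]
t 6.0 f0 [-0.15  0.28 -0.02]
[(2.0, np.float64(-0.5)), (4.0, np.float64(-0.2)), (6.0, np.float64(0.5)), (8.0, np.float64(-0.2)), (10.0, np.float64(-0.3)), (12.0, np.float64(0.1)), (14.0, np.float64(0.4)), (16.0, np.float64(-0.0)), (18.0, np.float64(-0.1)), (20.0, np.float64(0.7)), (22.0, np.float64(1.5)), (24.0, np.float64(1.1)), (26.0, np.float64(0.9)), (28.0, np.float64(0.6)), (30.0, np.float64(1.4)), (32.0, np.float64(1.9)), (34.0, np.float64(0.8)), (36.0, np.float64(0.8)), (38.0, np.float64(1.4)), (40.0, np.float64(0.7)), (40.7, np.float64(2.0)), (41.4, np.float64(2.7)), (42.1, np.float64(2.2)), (42.8, np.float64(2.9)), (43.5, np.float64(2.4)), (44.2, np.float64(2.2)), (44.9, np.float64(2.6)), (45.6, np.float64(1.5)), (46.3, np.float64(1.9)), (47.0, np.float64(2.5)), (47.7, np.float64(3.5)), (48.4, np.float64(6.5)), (49.1, np.float64(9.9))] 14.25 [ 0.53676381 -0.11813667  0.10002653]
```

```bash
python3 - <<'E'
from cell import r, optics
from h import *
a=np.radians(85.9); D=np.array([np.cos(a),np.sin(a),0])
p=np.array(r.current_tool_pos()); r.move_linear(p-D*.02,vel=.1); r.move_linear(p-D*.02+[0,0,.07],vel=.2)
im=pickle.load(open("pics/w_cam.pkl","rb"))
r.set_gripper(.75)
r.move_to(aim(im,(.545,.01,.079),86,.23),down(86)); r.sleep(.1); im=wrist(r,optics,"w_cam2")
W=cloud(im,im["cw"]); q=W.reshape(-1,3); q=q[np.isfinite(q[:,2])]
q=q[(q[:,0]>.44)&(q[:,0]<.65)&(q[:,1]>-.23)&(q[:,1]<.10)]
for nm,lo,hi in [("carrier",.088,.2),("plate",.098,.107)]:
    p=q[(q[:,2]>lo)&(q[:,2]<hi)]; print(nm,len(p),rect(p))
c=im["pixels"][180:270,200:340,::-1]; cv2.imwrite("pics/cam2.png",cv2.resize(c,(784,504),interpolation=cv2.INTER_CUBIC))
g=np.array([.5407,.3225,.108]); 
r.move_to(g+[0,0,.10],down(150.8)); r.move_linear(g,vel=.12)
print("t",r.current_t(),"f before",np.round(r.current_contact_force(),2))
r.set_gripper(0,70); print("open",r.current_opening(),np.round(r.current_contact_force(),2),r.current_tool_pos(),r.current_t())
E
```

```text
carrier 12565 (array([541.1, -56.7]), array([103.3,  97.6]), 85.89)
plate 1391 (array([540.7, -62. ]), array([92.6, 97.5]), 85.89)
t 19.2917 f before [-0.09 -0.27  1.07]
open 0.27047893316319616 [-1.33 -0.95  4.91] [0.54092395 0.32258947 0.108571  ] 19.7333
```

View pics/cam2.png

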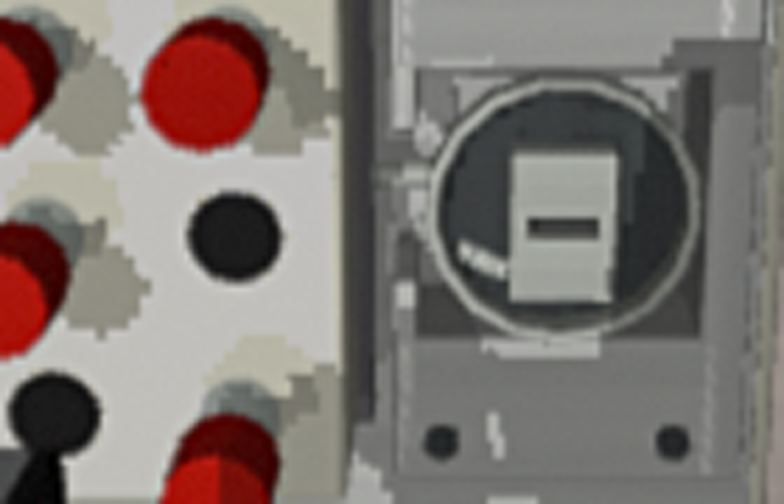

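The carrier moved 29.8 mm and stopped hard, its bolt head in the cam mouth. The insert's slot is at about (563,228) of the crop and still aligned with the mixer's y. The driver is gripped, with an opening of 23 mm. Next I'll lift it and feel for the slot.

```bash
python3 - <<'E'
from cell import r, optics
from h import *
g=np.array(r.current_tool_pos()); np.save("grip.npy",g)
r.move_linear(g+[0,0,.10],vel=.25); r.sleep(.1)
print("held",np.round(r.current_contact_force(),2),r.current_opening())
s=np.array([.550,.030,.079+.1085])
r.move_to(s+[0,0,.012],down(85.9)); r.sleep(.3)
f0=np.array(r.current_contact_force()); np.save("f0.npy",f0); m0=np.array(r.current_torque()); print("f0",f0.round(2),m0.round(3),r.current_t())
wrist(r,optics,"w_drv"); im=optics.get_image("side"); pickle.dump(im,open("pics/s_drv.pkl","wb"))
z=.008; log=[]
r.move_linear(s+[0,0,.004],vel=.05); z=.004
while z>-.007:
    z-=.0004; r.move_linear(s+[0,0,z],vel=.02); F=np.array(r.current_contact_force())-f0; log.append((round(z*1000,1),*F.round(1)))
    if F[2]>3: break
print(*log[-8:],sep="\n"); print(len(log),r.current_t(),r.current_tool_pos())
A=cv2.resize(cv2.imread("pics/w_drv.png")[150:420,150:430],(400,386)); 
c=im["camera_from_world"]@np.array([.55,.03,.1,1]); u,v=int(im["fx"]*c[0]/c[2]+im["cx"]),int(im["fy"]*c[1]/c[2]+im["cy"])
B=cv2.resize(im["pixels"][v-48:v+48,u-50:u+50,::-1],(400,386),interpolation=cv2.INTER_CUBIC); cv2.imwrite("pics/drv.png",np.hstack([A,B]))
E
```

```text
held [-0.53 -0.69 -1.16] 0.2737997806991796
f0 [-0.28 -0.15 -0.87] [-0.062  0.059 -0.02 ] 21.8083
(2.4, np.float64(0.2), np.float64(-0.5), np.float64(-0.8))
(2.0, np.float64(0.9), np.float64(0.2), np.float64(-0.4))
(1.6, np.float64(0.2), np.float64(-0.5), np.float64(-0.3))
(1.2, np.float64(0.3), np.float64(0.8), np.float64(0.7))
(0.8, np.float64(-0.8), np.float64(1.0), np.float64(0.1))
(0.4, np.float64(0.1), np.float64(0.2), np.float64(0.4))
(-0.0, np.float64(-0.2), np.float64(0.1), np.float64(-0.2))
(-0.4, np.float64(0.4), np.float64(0.4), np.float64(3.6))
11 24.9667 [0.55012699 0.03000109 0.18731274]
```

View pics/drv.png

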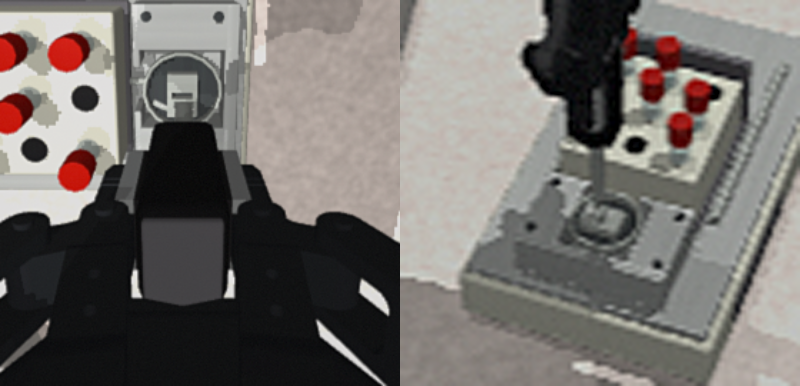

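The blade touched the disc at the height predicted for its top. The side view puts the tip over the insert, close to the slot. Next I'll slide it lightly along the slot's x.

```bash
cat > feel.py <<'E'
from cell import r, optics
from h import *
f0=np.load("f0.npy"); a=np.radians(85.9); D=np.array([np.cos(a),np.sin(a),0]); E=np.array([np.sin(a),-np.cos(a),0])
def F():
    f=np.array(r.current_contact_force())-f0; return np.array([f@E,f@D,f[2]])
def sweep(base,offs,dz,drop=1.2,vel=.02):
    """slide along E at commanded height dz; stop when the upward force vanishes"""
    log=[]
    for e in offs:
        r.move_linear(base+E*e+[0,0,dz],vel=vel); f=F(); log.append((round(e*1000,2),*f.round(1)))
        if f[2]<drop or abs(f[0])>6: break
    return e,log
E
python3 - <<'E'
from feel import *
s=np.array([.550,.030,.1875]); dz=-.0006
e,log=sweep(s,np.arange(.0005,.0031,.0005),dz)
print(*log,sep="\n")
if log[-1][3]>=1.2 and abs(log[-1][1])<6:
    e,log=sweep(s,np.arange(.0025,-.0036,-.0005),dz); print("back",*log,sep="\n")
print(r.current_t(),r.current_tool_pos())
E
```

```text
(np.float64(0.5), np.float64(-1.5), np.float64(0.2), np.float64(5.6))
(np.float64(1.0), np.float64(-1.7), np.float64(0.6), np.float64(6.3))
(np.float64(1.5), np.float64(-3.0), np.float64(-0.8), np.float64(7.6))
(np.float64(2.0), np.float64(-5.2), np.float64(-0.4), np.float64(8.9))
(np.float64(2.5), np.float64(-6.2), np.float64(-0.1), np.float64(9.3))
26.2167 [0.5516464  0.02993784 0.1869299 ]
```

```bash
python3 - <<'E'
from feel import *
r.move_linear(np.array([.550,.030,.1905]),vel=.05); print(F(),r.current_tool_pos())
im=pickle.load(open("pics/w_drv.pkl","rb")); W=cloud(im,im["cw"])
P=W.reshape(-1,3); q=P[np.isfinite(P[:,2])]; q=q[(abs(q[:,0]-.55)<.04)&(abs(q[:,1]-.03)<.03)]
h=np.histogram(q[:,2],bins=np.arange(.19,.26,.004)); print(h[0])
T=(W-W*0)[290:380,230:330].reshape(-1,3); t=T[(T[:,2]>.222)&(T[:,2]<.24)]
print("top",len(t),rect(t),np.median(t[:,2]))
g=im["pixels"][:,:,:].astype(int).sum(2)
for n,(u,v) in {"slot":(277.4,217.9)}.items():
    d=im["cw"][:3,:3]@np.array([(u-im["cx"])/im["fx"],(v-im["cy"])/im["fy"],1]); o=im["cw"][:3,3]; print(n,(o+d*(.079-o[2])/d[2]).round(4))
print(g[208:228,268:288:1][:, 4:16])
E
```

```text
[ 0.85191009 -0.24751497  0.53330472] [0.55005658 0.02999841 0.19049683]
[ 398  410  457  506  491  440  753  873 1792 3852  833  296   31  501
  866 1488 1834]
top 4974 (array([549.5,  31.1]), array([35.4, 27.9]), 87.09) 0.22748717292399812
slot [0.5511 0.03   0.079 ]
[[514 503 497 503 505 501 502 500 502 501 501 501]
 [524 513 495 491 494 494 497 494 494 490 495 494]
 [572 570 508 493 495 494 498 498 495 494 493 494]
 [569 567 507 490 491 492 493 495 494 495 496 494]
 [571 565 522 517 494 491 491 498 497 497 496 494]
 [592 589 590 589 546 510 508 510 511 510 507 505]
 [543 548 551 547 539 486 474 474 473 475 471 470]
 [238 291 301 278 275 265 259 258 258 263 255 255]
 [138 198 206 204 205 207 206 199 199 202 201 195]
 [226 261 266 266 262 268 269 269 270 266 266 258]
 [316 304 294 297 295 296 295 298 289 288 287 286]
 [480 447 437 438 439 441 443 441 405 394 391 391]
 [554 554 557 559 551 549 556 551 494 482 481 478]
 [380 346 345 348 323 316 317 317 304 304 308 301]
 [318 259 264 267 267 262 259 257 246 232 224 226]
 [316 263 269 279 282 282 279 276 260 245 231 227]
 [292 254 269 279 288 285 281 273 264 250 230 229]
 [336 255 269 282 286 286 282 273 263 251 230 210]
 [449 295 268 283 284 282 282 277 269 253 231 219]
 [433 285 268 284 285 285 284 275 267 255 231 212]]
```

```bash
python3 - <<'E'
from h import *
im=pickle.load(open("pics/w_drv.pkl","rb")); g=im["pixels"].astype(int).sum(2)
print("cx",im["cx"],im["cy"]); print("slot row 216/217 cols 266-292",g[216,266:292],g[217,266:292])
for v in (310,330,345): print(v,g[v,240:320])
def ray(u,v,z):
    d=im["cw"][:3,:3]@np.array([(u-im["cx"])/im["fx"],(v-im["cy"])/im["fy"],1]); o=im["cw"][:3,3]; return (o+d*(z-o[2])/d[2]).round(4)
print(ray(279.5,330,.2275),"cam",im["cw"][:3,3].round(4))
c=np.hstack([cv2.resize(im["pixels"][195:225,260:300,::-1],(800,600),interpolation=cv2.INTER_CUBIC)]); cv2.imwrite("pics/slot3.png",c)
print("disc rim? row 210",g[210,245:320])
E
```

```text
cx 277.6369298972035 216.24943565164867
slot row 216/217 cols 266-292 [251 567 604 598 286 125 138 198 206 204 205 207 206 199 199 202 201 195
 280 490 523 524 254 143 217 236] [247 557 592 585 310 205 226 261 266 266 262 268 269 269 270 266 266 258
 312 487 515 517 257 149 215 234]
310 [ 52  52  43  45  64  40  23  38  58 182 203 208 209 206 206 205 209 208
 207 208 204 206 208 208 208 206 209 207 205 210 207 204 206 209 208 210
 207 207 208 206 207 205 204 209 201 209 209 209 209 209 208 206 206 208
 208 204 210 207 212 207 207 210 210 213 207 197 139  62  39  34  38  67
  42  39  46  50  54  57  56  61]
330 [ 52  44  39  43  79  65  35  36  36  89 195 208 205 206 208 206 204 204
 206 208 204 206 205 206 205 204 208 208 206 206 203 207 206 207 205 204
 207 203 208 205 207 201 204 209 205 206 206 206 207 203 205 205 204 204
 205 206 201 206 202 207 205 204 207 207 201 187  81  46  28  24  70 115
  57  44  49  58  44  51  59  57]
345 [  9 192 662 686 677 687 382 108  15  39 168 197 206 199 207 206 206 202
 201 207 206 206 207 206 206 205 204 206 204 203 205 204 205 205 201 202
 205 206 204 203 205 208 206 204 207 199 203 202 205 203 203 207 204 208
 204 206 206 205 205 206 201 208 205 206 192 141  58   4  73 359 663 679
 684 704 327  60  35  51  58  50]
[0.5485 0.031  0.2275] cam [0.4804 0.035  0.3204]
disc rim? row 210 [356 418 424 419 426 561 585 352 195 125 143 215 221 227 227 229 231 230
 230 225 208 251 556 584 574 572 572 572 570 508 493 495 494 498 498 495
 494 493 494 494 494 505 508 245 116 189 208 203 202 197 199 196 197 198
 196 189 189 300 497 453 248 186 318 357 363 357 350 345 344 344 327 306
 422 438 441]
```

View pics/slot3.png

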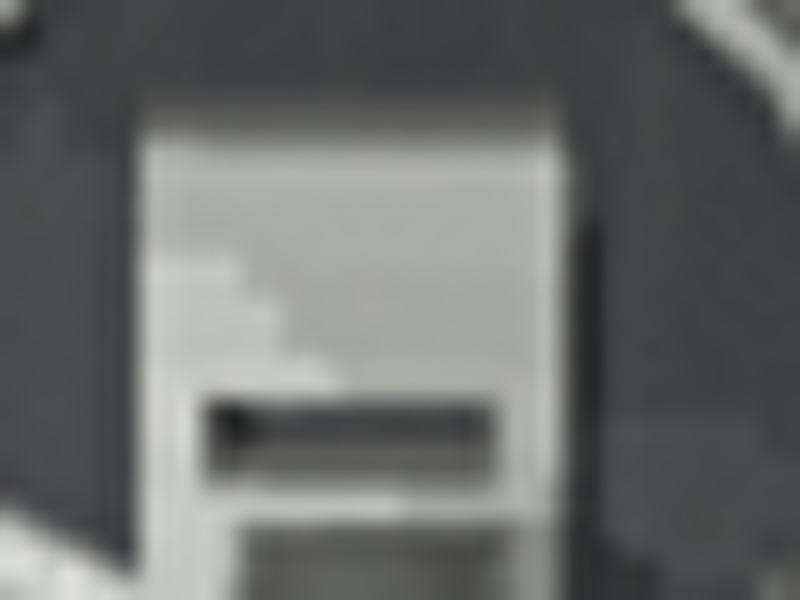

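```bash
python3 - <<'E'
from h import *
im=pickle.load(open("pics/w_drv.pkl","rb"))
def ray(u,v,z):
    d=im["cw"][:3,:3]@np.array([(u-im["cx"])/im["fx"],(v-im["cy"])/im["fy"],1]); o=im["cw"][:3,3]; return (o+d*(z-o[2])/d[2]).round(4)
print("slot",ray(277.05,216.7,.079),"slot edges",ray(277,214.8,.079),ray(277,219,.079))
print("blade lower-x edge",ray(278.3,220.8,.0912), "blade ends",ray(272.2,222,.0912),ray(285,222,.0912))
E
```

```text
slot [0.5501 0.0298 0.079 ] slot edges [0.5485 0.0299 0.079 ] [0.552  0.0297 0.079 ]
blade lower-x edge [0.5499 0.0308 0.0912] blade ends [0.5505 0.026  0.0912] [0.5512 0.036  0.0912]
```

Seen in the same wrist view, the slot is at crop (351,443) and the blade's end edge at crop (376,520). The blade needs to shift about -1.3 mm in x and -1.0 mm in y. I'll correct for that and feel lightly.

```bash
python3 - <<'E'
from feel import *
s=np.array([.550,.029,.1875])
r.move_linear(s+E*-.0013+[0,0,.0008],vel=.05); 
done=False
for k,dz in enumerate((-.0002,-.0005,-.0009)):
    r.move_linear(s+E*-.0013+[0,0,dz],vel=.02); f=F(); print(dz,f.round(1))
    if f[2]>2.5: break
if f[2]>2.5:
    for offs in (np.arange(-.0013,.0004,.0004),np.arange(-.0002,-.0040,-.0004)):
        e,log=sweep(s,offs,-.0004,drop=.8); print(*log,sep="\n"); print()
        if log[-1][3]<.8: break
print(r.current_t(),r.current_tool_pos())
E
```

```text
-0.0002 [ 0.4  0.3 -0.1]
-0.0005 [ 0.5  0.4 -0.4]
-0.0009 [-0.   0.5  0.1]
27.4667 [0.54869172 0.02909664 0.18657816]
```

There is no force below the surface, so the blade is in the slot. I'll continue down to the floor of the slot.

```bash
python3 - <<'E'
from feel import *
s=np.array([.550,.029,.1875])+E*-.0013
for z in np.r_[np.arange(-.0018,-.0069,-.001),np.arange(-.0070,-.0091,-.0003)]:
    r.move_linear(s+[0,0,z],vel=.03); f=F(); print(round(z*1000,1),f.round(1))
    if f[2]>2.5 or np.hypot(f[0],f[1])>6: break
print(r.current_t(),r.current_tool_pos(),np.round(r.current_torque(),3))
E
```

```text
-1.8 [0.1 1.3 0.2]
-2.8 [0.8 1.  0.5]
-3.8 [0.2 0.2 0.2]
-4.8 [ 0.  -0.1 -0.1]
-5.8 [ 0.3  0.8 -0.5]
-6.8 [ 0.3  0.7 -0.4]
-7.0 [ 0.2 -0.1 -0.4]
-7.3 [0.5 0.8 0.2]
-7.6 [0.9 0.  0.2]
-7.9 [-0.1  0.5  0.1]
-8.2 [-0.6 -0.1  2.9]
30.2167 [0.54877352 0.02908134 0.17946163] [ 0.015  0.152 -0.012]
```

The blade is on the slot floor, 8 mm down, with 3 N. Next I'll turn it clockwise, orbiting about the cam axis because the slot sits about 3 mm off it.

```bash
cat > turn.py <<'E'
from feel import *
rho=.0032; S=np.array([.550,.029,.1875-.0079])-E*.0013; AX=S-E*rho
def pose(th,c=0): return AX+c+rho*(E*np.cos(th)-D*np.sin(th)), down(85.9-np.degrees(th))
def turn(th0,th1,step=.08,lim=.21,c=np.zeros(3)):
    log=[]; th=th0
    while th<th1-1e-6:
        th=min(th+step,th1); p,q=pose(th,c); r.move_linear(p,q,vel=rho*.5)
        f=F(); T=r.current_torque()[2]; log.append((round(th,2),round(T,3),*f.round(1)))
        if abs(T)>lim or np.hypot(f[0],f[1])>8: break
    return th,log
E
python3 - <<'E'
from turn import *
t0=r.current_t(); th,log=turn(0,.64)
print(*log,sep="\n"); print(th,t0,r.current_t(),r.current_tool_pos())
E
```

```text
(0.08, np.float64(-0.004), np.float64(1.0), np.float64(1.2), np.float64(0.9))
(0.16, np.float64(0.036), np.float64(1.1), np.float64(1.8), np.float64(0.5))
(0.24, np.float64(0.041), np.float64(0.5), np.float64(3.8), np.float64(0.5))
(0.32, np.float64(0.037), np.float64(1.1), np.float64(4.9), np.float64(0.6))
(0.4, np.float64(0.019), np.float64(0.8), np.float64(6.0), np.float64(0.7))
(0.48, np.float64(-0.044), np.float64(0.7), np.float64(5.2), np.float64(-0.6))
(0.56, np.float64(-0.026), np.float64(0.6), np.float64(5.7), np.float64(0.2))
(0.64, np.float64(-0.011), np.float64(0.5), np.float64(6.5), np.float64(0.2))
0.64 30.2167 32.25 [0.54789434 0.02763046 0.17956525]
```

```bash
python3 - <<'E'
from turn import *
im=wrist(r,optics,"w_turn"); s=optics.get_image("top"); print(r.current_opening())
A=cv2.resize(im["pixels"][170:420,150:410,::-1],(520,500),interpolation=cv2.INTER_CUBIC)
c=s["camera_from_world"]@np.array([.548,.03,.08,1]); u,v=int(s["fx"]*c[0]/c[2]+s["cx"]),int(s["fy"]*c[1]/c[2]+s["cy"])
B=cv2.resize(s["pixels"][v-50:v+50,u-28:u+28,::-1],(280,500),interpolation=cv2.INTER_CUBIC)
cv2.imwrite("pics/turn.png",np.hstack([A,B]))
E
```

```text
0.27420503478527786
```

View pics/turn.png

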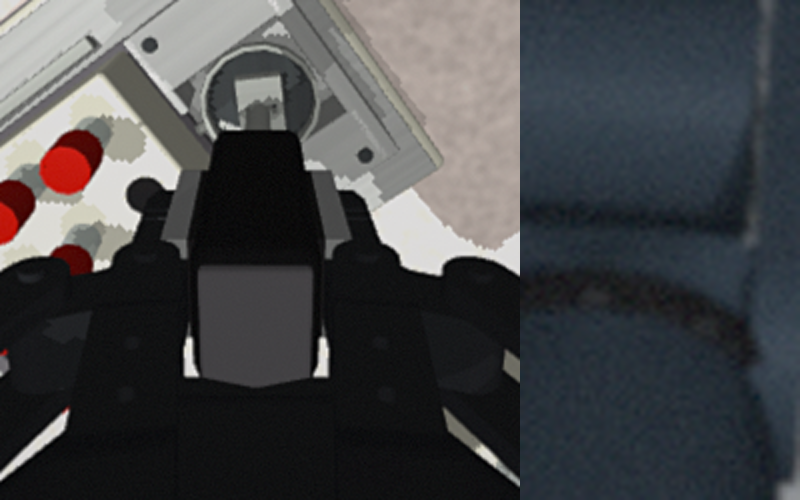

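The insert has turned with the driver: it lies about aligned with the tool at (260,95) while the mixer appears rotated by about 35°. I'll continue, yielding to the side force.

```bash
python3 - <<'E'
from turn import *
th=.64; c=np.zeros(3); log=[]
while th<1.50:
    f=F(); 
    c=c+(E*f[0]+D*f[1])*.00012
    th,l=turn(th,th+.08,lim=.2,c=c); log+=l
    T=abs(l[-1][1]); 
    if T>.2 : break
print(*log,sep="\n"); print(th,r.current_t(),r.current_tool_pos(),(c*1000).round(2))
np.save("c.npy",c)
E
```

```text
(0.72, np.float64(-0.018), np.float64(1.0), np.float64(4.0), np.float64(0.8))
(0.8, np.float64(0.09), np.float64(0.8), np.float64(3.5), np.float64(-0.5))
(0.88, np.float64(0.096), np.float64(1.1), np.float64(1.9), np.float64(-0.4))
(0.96, np.float64(0.123), np.float64(1.6), np.float64(2.5), np.float64(-0.0))
(1.04, np.float64(0.124), np.float64(0.7), np.float64(0.0), np.float64(0.4))
(1.12, np.float64(0.128), np.float64(-0.4), np.float64(0.2), np.float64(-1.0))
(1.2, np.float64(0.099), np.float64(0.4), np.float64(1.5), np.float64(0.9))
(1.28, np.float64(0.102), np.float64(0.2), np.float64(0.9), np.float64(-0.0))
(1.36, np.float64(0.094), np.float64(-0.1), np.float64(0.2), np.float64(-1.0))
(1.44, np.float64(0.091), np.float64(0.3), np.float64(1.0), np.float64(0.2))
(1.52, np.float64(0.087), np.float64(1.1), np.float64(0.1), np.float64(-0.3))
1.5200000000000002 35.2083 [0.5463318  0.02872002 0.17962153] [0.84 2.61 0.  ]
```

```bash
python3 - <<'E'
from turn import *
c=np.load("c.npy"); th,l=turn(1.52,1.64,step=.06,lim=.19,c=c); print(l)
im=wrist(r,optics,"w_end")
A=cv2.resize(im["pixels"][150:290,180:340,::-1],(800,700)[0:2],interpolation=cv2.INTER_CUBIC)[:600]
cv2.imwrite("pics/end.png",A); print(th,r.current_t())
W=cloud(im,im["cw"]); q=W.reshape(-1,3); q=q[np.isfinite(q[:,2])]
q=q[(q[:,0]>.48)&(q[:,0]<.62)&(q[:,1]>-.12)&(q[:,1]<.10)&(q[:,2]>.07)&(q[:,2]<.096)]; m=q[:,:2]-AX[:2]; y=m@D[:2]; 
for n,s in (("block z.075",(q[:,2]<.0775)&(q[:,2]>.0725)&(y>-.035)),("carrier z.093",(q[:,2]>.090))): print(n,np.percentile(y[s]*1000,[1,5,50,99]).round(1))
E
```

```text
[(1.58, np.float64(0.084), np.float64(1.3), np.float64(0.4), np.float64(-0.7)), (1.64, np.float64(0.034), np.float64(2.5), np.float64(1.1), np.float64(-1.2))]
1.64 35.7583
block z.075 [-30.7 -24.2   7.9  32.6]
carrier z.093 [-110.5 -108.2  -39.6    2.6]
```

View pics/end.png

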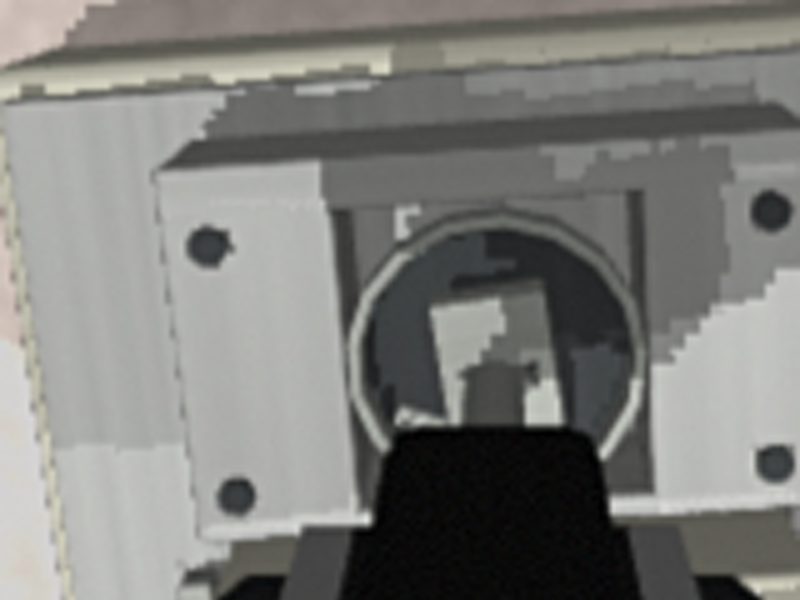

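The insert sits about 11° behind the tool (its top edge runs (430,305) to (545,282)), so the cam is at about 1.43 rad and locked. I'll ease off the play, withdraw and measure the carrier.

```bash
python3 - <<'E'
from turn import *
c=np.load("c.npy"); f=F(); c=c+(E*f[0]+D*f[1])*.00012
for th in (1.57,1.50,1.44):
    p,q=pose(th,c); r.move_linear(p,q,vel=.0016); print(th,round(r.current_torque()[2],3),F().round(1))
r.move_linear(p+[0,0,.003],vel=.03); print(F().round(1))
r.move_linear(p+[0,0,.012],vel=.06); r.move_linear(p+[0,0,.06],vel=.2)
im=pickle.load(open("pics/w_cam.pkl","rb"))
r.move_to(aim(im,(.545,.01,.079),86,.27),down(86)); r.sleep(.15); im=wrist(r,optics,"w_home")
W=cloud(im,im["cw"]); q=W.reshape(-1,3); q=q[np.isfinite(q[:,2])]
q=q[(q[:,0]>.44)&(q[:,0]<.65)&(q[:,1]>-.23)&(q[:,1]<.10)]
for nm,lo,hi in [("carrier",.088,.13),("plate",.098,.107)]:
    p=q[(q[:,2]>lo)&(q[:,2]<hi)]; print(nm,len(p),rect(p))
p=q[(q[:,2]>.090)&(q[:,2]<.096)]; print("front",np.percentile((p[:,:2]-AX[:2])@D[:2]*1000,[98,99.5]).round(1))
cv2.imwrite("pics/home.png",cv2.resize(im["pixels"][150:290,170:360,::-1],(800,590),interpolation=cv2.INTER_CUBIC))
print(r.current_t(),r.current_opening())
E
```

```text
1.57 0.037 [ 0.3 -0.3  0. ]
1.5 0.008 [ 0.6  0.4 -0.2]
1.44 -0.015 [ 0.  -0.1  1. ]
[0.4 0.8 0.3]
carrier 8865 (array([541.9, -53. ]), array([102.9,  98. ]), 85.61)
plate 968 (array([541.5, -58.2]), array([92.5, 98. ]), 85.61)
front [-32.7 -31. ]
39.0417 0.27078567602245285
```

View pics/home.png

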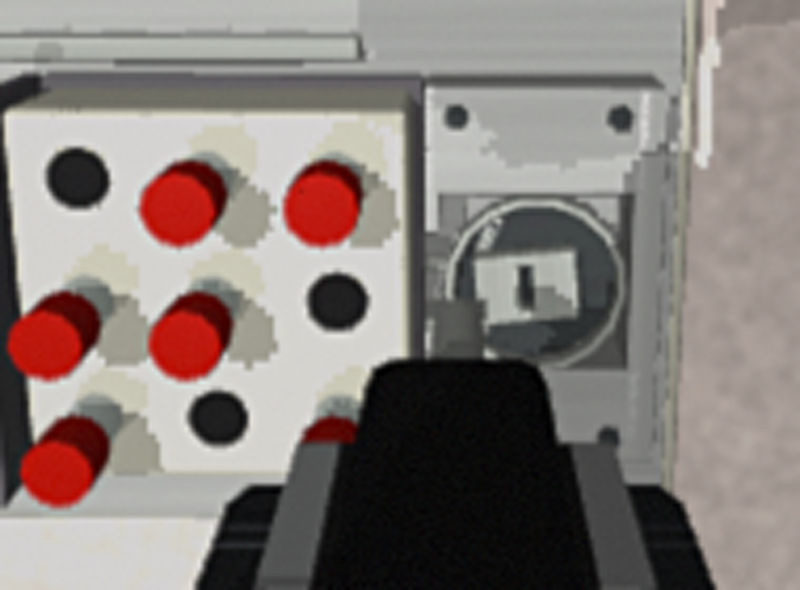

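The slot is now nearly upright at (526,287), so the cam is at about 83° or 1.45 rad. The carrier face sits flush against the block at x≈425. I'll put the driver back.

```bash
python3 - <<'E'
from turn import *
g=np.load("grip.npy"); q=down(150.8); print(g)
p=np.array(r.current_tool_pos()); r.move_linear([*p[:2],.30],vel=.2)
r.move_to(g+[0,0,.10],q); r.sleep(.2); f0=np.array(r.current_contact_force())
ok=True
for dz in (.068,.055,.04,.02,.008,.004,.002,.001,.0005,0,-.0004,-.0008):
    r.move_linear(g+[0,0,dz],vel=.08); f=np.array(r.current_contact_force())-f0
    if np.linalg.norm(f)>2: print(dz,f.round(1))
    if f[2]>2.5 or np.hypot(f[0],f[1])>8: break
print("stop dz",dz,r.current_t())
if dz<.002:
    r.set_gripper(.75); p=np.array(r.current_tool_pos()); r.move_linear(p+[0,0,.12],vel=.2)
    im0=pickle.load(open("pics/w_stand.pkl","rb")); r.move_to(aim(im0,(.541,.322,.13),150,.26),down(150)); r.sleep(.1)
    im=wrist(r,optics,"w_back"); W=cloud(im,im["cw"])
    t=W[180:245,255:305].reshape(-1,3); t=t[t[:,2]>.128]; print("handle",len(t),rect(t),np.percentile(t[:,2],[50,95]))
    t0=cloud(im0,im0["cw"])[180:245,255:305].reshape(-1,3); t0=t0[t0[:,2]>.128]; print("before",np.percentile(t0[:,2],[50,95]))
    t=W[115:150,245:280].reshape(-1,3); t=t[t[:,2]>.11]; print("awl",rect(t))
    cv2.imwrite("pics/back.png",im["pixels"][60:280,150:400,::-1])
    r.move_to([.35,.35,.35],down(120)); 
    for n in ("top",):
        a=optics.get_image(n); b=pickle.load(open(f"pics/{n}0.pkl","rb")); cv2.imwrite("pics/final.png",cv2.resize(a["pixels"][:,:,::-1],(800,600)))
print(r.current_t())
E
```

```text
[0.54092395 0.32258947 0.108571  ]
0.055 [0.1 1.9 1. ]
0.002 [-0.1  2.3  0.3]
0.001 [ 0.2  2.3 -0.3]
0 [-0.8  0.7  1.8]
-0.0004 [-2.2  0.3  5.8]
stop dz -0.0004 44.1667
handle 981 (array([541.2, 322.4]), array([28.4, 23.8]), 59.28) [0.13658418 0.13789226]
before [0.13660892 0.13790944]
awl (array([517.8, 257.6]), array([19.4, 19.3]), 60.36)
46.7
```

View pics/back.png

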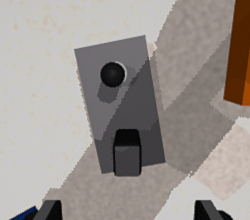

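```bash
python3 - <<'E'
from cell import r, optics
from h import *
for n,bm in {"top":(335,220,510,340),"side":(330,245,470,390)}.items():
    for im in (pickle.load(open(f"pics/{n}0.pkl","rb")),optics.get_image(n)):
        W=cloud(im).reshape(-1,3); W=W[np.isfinite(W[:,2])]
        p=W[(W[:,2]>.085)&(W[:,2]<.13)&(abs(W[:,0]-.54)<.07)&(W[:,1]>-.2)&(W[:,1]<.04)]; print(n,"carrier",len(p),rect(p))
r.hand_in(); print(r.current_t())
E
```

```text
top carrier 1571 (array([538.9, -87.3]), array([103. ,  96.7]), 85.95)
top carrier 1563 (array([541.7, -53.6]), array([102.9,  97.8]), 85.8)
side carrier 1175 (array([541.4, -85.1]), array([105.5,  97.6]), 86.14)
side carrier 1229 (array([543.4, -52.3]), array([106.5,  97.9]), 86.24)
the job is handed in; nothing more can be done
the job is handed in; nothing more can be done
```

The job is done and handed in at about 47 s of robot time; no verdict was reported.

- **Push:** I pushed the carrier slowly for about 30 mm until it met the cam hub. The last reading was about 10 N.
- **Slot:** My first touch was about 1 mm off along the slot. Sliding there pressed with up to 9.3 N, more than I meant and close to the 10 N that can shift the insert. After I corrected the position from the wrist camera, the blade went in freely. It reached the slot floor, 8 mm down, with about 3 N.
- **Turn:** The tool turned 1.64 rad clockwise with a peak torque of 0.13 N m, and the side force reached 6.5 N. The picture shows the cam at about 1.45 rad, past the lock point at 1.3 and short of the stop at 1.75.
- **Return:** The screwdriver is back in its hole and upright. Its handle top is at the same height as before (0.1366 m median), and the awl is within 1 mm of where it was. I did not check the other bystanders again. The arm never went near them.

**Carrier position:** The readings for how far the cam drew the carrier in do not agree exactly:

| Measurement | Movement |
|---|---|
| Wrist camera, cam turn only | 3.7 mm (4.5 mm expected) |
| Top camera, whole job | about 34 mm |
| Side camera, whole job | about 33 mm |

The gap between these is within measuring error, and the carrier looks flush with the clamp block in the picture. I did not confirm that it was home by touch.

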